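# Count to the third gap and push the coffee pod in

## Task

Count off the gaps of the wooden pod rack with a fingertip: starting at the end post that carries the ball knob, touch that knob (or its post) and then each of the next three posts in turn, which counts three gaps. Then push the coffee pod that stands on the worktop in front of the rack into the third gap counted from the ball-knob end, all the way home against the rack's back. Slide the pod along the worktop without lifting or tipping it, and leave the two pods already in the rack, the mug and the shaker where they are.

Things in the scene. Friction and masses are not known exactly. Their poses are not given: they have to be found in the camera images.
- rack: fixed comb-shaped rack of light wood, 302 mm long, with four gaps side by side, open towards the robot, without a floor (a pod slides in on the worktop). Origin on the worktop at the middle of its length; x points into the gaps, y along it to the left, z up. Five posts at x = -40 mm, y = +144, +72, 0, -72, -144 mm. Gap middles at y = +108, +36, -36, -108 mm
- rack_back (a point): middle of the top edge of the rack's back wall (52 mm high) at its inner face, x = +36 mm on the rack. A pod that is home has its axis 26 mm in front of this face. Divider walls, 8 mm thick and 34 mm high, run from each post to the back. A gap is 58 mm wide between posts, 64 mm between walls
- ball_top (a point): top of the ball knob, a wooden ball 28 mm across on a short collar on top of one end post (left or right); top is 80 mm above the worktop, ball centre 14 mm below it
- post_a_top (a point): middle of the flat top of the left end (y = +144 mm on the rack) upright post (wooden dowel 14 mm across, 50 mm high); z up. Covered by the ball knob or by a flat cap 19 mm across, 5 mm high
- post_b_top (a point): middle of the flat top of the second-from-left upright post (wooden dowel 14 mm across, 50 mm high); z up
- post_c_top (a point): middle of the flat top of the middle upright post (wooden dowel 14 mm across, 50 mm high); z up
- post_d_top (a point): middle of the flat top of the second-from-right upright post (wooden dowel 14 mm across, 50 mm high); z up
- post_e_top (a point): middle of the flat top of the right end (y = -144 mm on the rack) upright post (wooden dowel 14 mm across, 50 mm high); z up. Covered by the ball knob or by a flat cap 19 mm across, 5 mm high
- pod_center (a point): the coffee pod to be pushed: a tapered cup with a lid, 51 mm across at its top rim, narrower at its foot, 43 mm high, about 25 g, loose, upright on the worktop in front of the rack. Point on its axis, half-way up (21.5 mm above its underside); z up
- pod_left_center (a point): like pod standing loose in the leftmost gap: leave alone. Point on its axis, half-way up
- pod_right_center (a point): like pod standing loose in the rightmost gap: leave alone. Point on its axis, half-way up
- mug: white mug, about 78 mm across, 101 mm high, with a handle, loose, standing past one end of the rack: leave alone. Origin at its underside
- shaker: glass shaker, 44 mm across, 90 mm high, loose, standing past the other end of the rack: leave alone. Origin at its underside
- pod: the same pod to be pushed; origin at the centre of its underside
Mind the look-alikes: they are no part of the job. What is shaped like the pod but turquoise is not meant.

How it is judged:
By the outcome, as a careful person would: the job done as asked, in the order asked, and still so for the second after the job is handed in, with the robot touching nothing.
It also fails if it takes over 72 s, if anything falls off the work surface, if the arm or the gripper's body presses on something with over 40 N, if the wrist force passes 120 N, or if a joint passes its speed limit or range.

## Robot

A 7-joint arm with a two-finger parallel gripper is mounted at the origin on a cart in front of the work surface, level with it; the furniture and walls round the work are solid. World frame = base frame: x ahead of the robot, y to its left, z up, the work surface at z = 0. Lengths are in mm, angles in rad, forces in N, time in s.
With the tool pointing down it reaches from about 350 to 900 mm from the base axis. Payload 8.1 kg.
Tool frame: the origin (TCP) lies at the very end of the fingers, on their centre line; the grasp point (between the pads) lies 19 mm behind it (hold_point_z is the distance from the TCP to the grasp point, in mm); z points along the fingers, y is the line along which they close (so a half turn about z gives the same grasp; the last joint's range is limited). The gripper opens to 85 mm and grips with 20 to 120 N. Pads are 22 mm wide; open, the fingers measure 114 mm over their backs; the gripper's body (76 mm by 85 mm) begins 54 mm behind the grasp point. The pads swing forward as they close: fully open they stand 13 mm farther back than shut.
Start: joints at [1.197, 0.434, 0.025, 1.573, -0.012, 1.134, -0.075], TCP at [167.165, -602.244, 231.323] pointing down, gripper open.
Joint ranges: [-2.62, 2.62], [-0.44, 2.09], [-1.27, 1.32], [0.08, 2.57], [-1.32, 4.46], [0.12, 2], [-2.74, 2.74]. Speed limits (rad/s): [2.22, 2.22, 3.01, 3.01, 3.14, 3.14, 3.14].

## Interface

Orientations are given as a unit quaternion [w, x, y, z].
In Python, from bench import * gives the robot as it stands.
- The arm moves only by the tool drive_tool, never from a script. Its argument "increments" is a list of rows, each an object with "fingers": the opening, from 0 (shut) to 1 (fully open); "xyz": the shift along the tool's x, y, z in m, a list of three; "turn": the turn about the tool's z in rad. A call has 1 to 20 rows; each row shifts and turns the commanded pose from where the row before left it, along the tool's axes as they then stand; what a row does not reach is not made up. A row lasts 1/12 s, in which the tool goes at most 41.7 mm and 7.16 degrees, less where a joint would pass 70% of its speed; a pose out of reach is approached as far as the arm can. A call is refused whole if a number of a shift passes 0.0417 or a number of a turn 0.125, either way. A call with a gripper value outside its range is refused whole. The fingers move at their own pace and stop on an object; "grip_force" is the grip in N (left out, the last holds). Time passes only in rows, so rows that do not move let the fingers close. It gives the time, the measured TCP pose, the force, the opening and the grip force at its end, in the units of the state.
- state(): the state, without advancing time (a new reading comes with each control period).
- read_camera(name): name is "side" or "top" or "wrist"; returns a dict with "img" (400x640x3 uint8, blue, green, red), "fx", "fy", "cx", "cy" (pixels), "cam_to_world" (4x4, takes a point from camera to world coordinates). Camera axes: x right, y up, looking along -z (the intrinsics and any distortion apply to the point x, -y, -z); pixel columns grow to the right and rows downward; lengths in mm; the calibration is good to about 2 mm. A picture is of the moment at which its call begins. There is no depth.
- hand_in(): hands the job in; it is judged then, once.
The state is a dict: "time": time; "joints": joint angles; "dq": joint speeds; "joint_torque": joint torques, N m; "ee_pos": TCP position; "eef_rot": TCP orientation; "wrist_force": force on the tool from outside, world axes, zero at the start; "ft_torque": the same for the moment, N m; "width": finger opening in mm; "grasp_force": force on a finger pad.
Only numpy, scipy, OpenCV 4.12 (cv2) and the standard library are available. Lean on these libraries where they do the work, as an engineer would, in place of code of your own. Each camera call takes 0.05 s, during which the arm holds its last target. There are 200 camera calls.

## Working session

There is one attempt and no reset: what is moved stays moved. The work goes in short steps, Python scripts to look and compute and a tool call to move; the robot and the scene stay as the last step left them, time stands still between calls to the robot, and variables do not carry over. Pictures are saved under pics/ and viewed, at most 10 in all, crops included, and the job is handed in when it is done.

Besides the shell and the picture viewer there is one more tool, called after "Call:" as name([rows], argument=value, ...), one row to a line, values as JSON. drive_tool: Moves the arm, as the interface text tells. Its arguments: {"type":"object","properties":{"increments":{"type":"array"},"grip_force":{"type":"number"}},"required":["increments"]}

```bash
mkdir -p pics
python3 - <<'E'
from bench import *
import cv2,numpy as np
s=state();print(s['time'],s['ee_pos'],s['eef_rot'],s['width'])
for n in('top','side'):
    c=read_camera(n);cv2.imwrite(f'pics/{n}0.png',c['img']);print(n,c['fx'],c['fy'],c['cx'],c['cy'],[k for k in c],np.round(c['cam_to_world'],3).tolist())
E
```

```text
0.0 [ 167.02666835 -601.75343185  230.5072324 ] [-7.75662433e-04  9.90848680e-01  1.34975044e-01 -1.68060583e-04] 85.6422109613682
top 455.61363760698646 455.61363760698646 315.40238704656997 201.5975956960986 ['img', 'fx', 'fy', 'cx', 'cy', 'cam_to_world'] [[0.026, 0.995, -0.093, 424.404], [-0.999, 0.028, 0.024, -5.733], [0.027, 0.093, 0.995, 1058.104], [0.0, 0.0, 0.0, 1.0]]
side 511.71988533144116 511.71988533144116 319.28406389387436 197.18059767814776 ['img', 'fx', 'fy', 'cx', 'cy', 'cam_to_world'] [[-1.0, 0.026, -0.011, 498.653], [-0.021, -0.402, 0.915, 1014.121], [0.02, 0.915, 0.403, 545.736], [0.0, 0.0, 0.0, 1.0]]
```

View pics/top0.png

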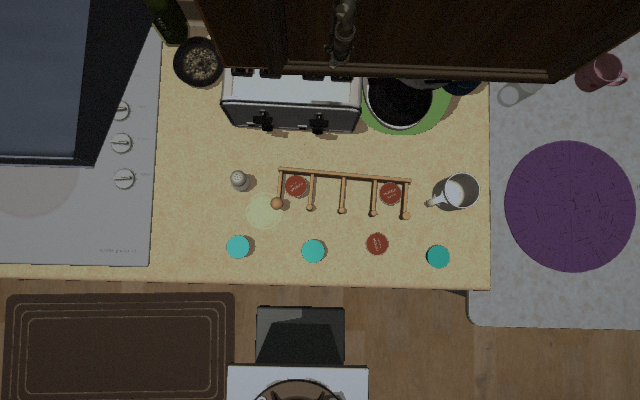

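View pics/side0.png

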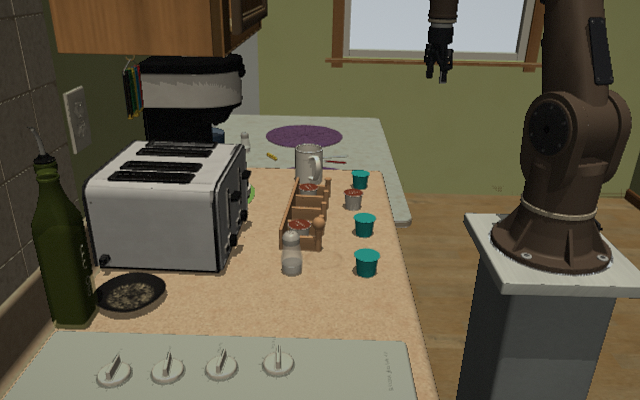

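The top view shows the ball knob on the left end post at (277,203). The other posts are at about (310,208), (342,211), (373,213) and (406,216). The red pod to push is at (376,244), with turquoise decoys at (238,247), (313,251) and (438,257). The mug is at (460,190) and the shaker at (240,180). The third gap lies between the posts at columns 342 and 373.

```bash
cat > h.py <<'E'
from bench import *
import cv2,numpy as np
def ray(c,u,v):
    M=np.array(c['cam_to_world']);d=M[:3,:3]@np.array([(u-c['cx'])/c['fx'],-(v-c['cy'])/c['fy'],-1]);return M[:3,3],d
def onz(c,u,v,z):
    o,d=ray(c,u,v);return o+d*(z-o[2])/d[2]
def blobs(img,lo,hi,amin=60):
    m=cv2.inRange(cv2.cvtColor(img,cv2.COLOR_BGR2HSV),lo,hi);m=cv2.morphologyEx(m,cv2.MORPH_CLOSE,np.ones((5,5)))
    n,_,st,ce=cv2.connectedComponentsWithStats(m);return [(ce[i],st[i]) for i in range(1,n) if st[i][4]>=amin]
E
python3 - <<'E'
from h import *
c=read_camera('top');im=c['img']
for nm,lo,hi in(('red',(0,150,70),(9,255,255)),('turq',(80,120,60),(100,255,255))):
    for ce,st in blobs(im,lo,hi):
        print(nm,ce.round(1),st[2:],onz(c,*ce,43).round(0))
for u,v,z in((277,203,66),(310,208,50),(342,211,50),(373,213,50),(406,216,55)):print(onz(c,u,v,z).round(0))
cr=im[155:265,225:465];cv2.imwrite('pics/crop.png',cv2.resize(cr,None,fx=3.3,fy=3.3,interpolation=cv2.INTER_CUBIC))
E
```

```text
red [295.2 185.5] [ 22  21 330] [555.  16.  43.]
red [389.8 193. ] [ 21  21 340] [ 544. -198.   43.]
red [376.7 243.8] [ 21  22 343] [ 429. -169.   43.]
turq [237.6 246.4] [ 22  22 385] [415. 139.  43.]
turq [312.7 250.8] [ 23  23 395] [410. -27.  43.]
turq [438.  256.4] [ 23  22 395] [ 405. -307.   43.]
[512.  54.  66.]
[504. -19.  50.]
[500. -90.  50.]
[ 497. -159.   50.]
[ 492. -232.   55.]
```

View pics/crop.png

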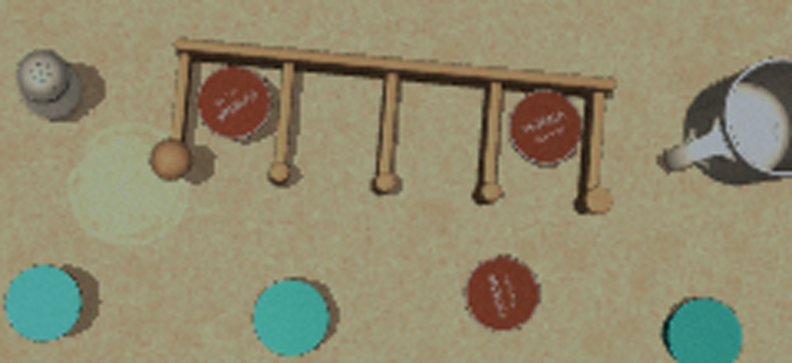

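The rack is fitted well: post spacing is 72 mm and yaw about −4°. The third gap from the knob is between posts c and d. I'll turn to the rack's axes, shut the fingers and head for the knob.

Call:
drive_tool([
  {"fingers": 0,"xyz": [0,0,0],"turn": 0.0684},
  {"fingers": 0,"xyz": [0,0,0],"turn": 0.0684},
  {"fingers": 0,"xyz": [0,0,0],"turn": 0.0684},
  {"fingers": 0,"xyz": [0,0,0],"turn": 0.0684},
  {"fingers": 0,"xyz": [0,0,0],"turn": 0.0684},
  {"fingers": 0,"xyz": [0.01,-0.022,0],"turn": 0},
  {"fingers": 0,"xyz": [0.01,-0.022,0],"turn": 0},
  {"fingers": 0,"xyz": [0.01,-0.022,0],"turn": 0},
  {"fingers": 0,"xyz": [0.01,-0.022,0],"turn": 0},
  {"fingers": 0,"xyz": [0.01,-0.022,0],"turn": 0},
  {"fingers": 0,"xyz": [0.01,-0.022,0],"turn": 0},
  {"fingers": 0,"xyz": [0.01,-0.022,0],"turn": 0},
  {"fingers": 0,"xyz": [0.01,-0.022,0],"turn": 0},
  {"fingers": 0,"xyz": [0.01,-0.022,0],"turn": 0},
  {"fingers": 0,"xyz": [0.01,-0.022,0],"turn": 0},
  {"fingers": 0,"xyz": [0.01,-0.022,0],"turn": 0},
  {"fingers": 0,"xyz": [0.01,-0.022,0],"turn": 0},
  {"fingers": 0,"xyz": [0.01,-0.022,0],"turn": 0},
  {"fingers": 0,"xyz": [0.01,-0.022,0],"turn": 0},
  {"fingers": 0,"xyz": [0.01,-0.022,0],"turn": 0},
])

```text
time: 1.82
ee_pos: [340.5, -282.6, 231.2]
eef_rot: [-0.0, 0.999, -0.036, -0.0]
wrist_force: [0.3, 0.5, 0.6]
width: -0.4
grasp_force: 0.0
```

```bash
cat >> h.py <<'E'
O=np.array([541.3,-92.]);X=np.array([.9976,-.07]);Y=np.array([.07,.9976])
def rk(p):
    d=np.array(p[:2])-O;return np.array([d@X,d@Y]).round(1)
def st():
    from scipy.spatial.transform import Rotation as R
    s=state();q=s['eef_rot'];m=R.from_quat([*q[1:],q[0]]).as_matrix()
    print('t',round(s['time'],2),'rack',rk(s['ee_pos']),'z',round(s['ee_pos'][2],1),'toolx deg',np.degrees(np.arctan2(m[1,0],m[0,0])).round(1),'tilt',m[:,2].round(3),'w',round(s['width'],1),'F',np.round(s['wrist_force'],1))
E
python3 -c "
from h import *
st()"
```

```text
t 1.82 rack [-186.9 -204.2] z 231.2 toolx deg -4.1 tilt [-0.  0. -1.] w -0.4 F [0.3 0.5 0.6]
```

Call:
drive_tool([
  {"fingers": 0,"xyz": [0.0092,-0.0218,0],"turn": 0},
  {"fingers": 0,"xyz": [0.0092,-0.0218,0],"turn": 0},
  {"fingers": 0,"xyz": [0.0092,-0.0218,0],"turn": 0},
  {"fingers": 0,"xyz": [0.0092,-0.0218,0],"turn": 0},
  {"fingers": 0,"xyz": [0.0092,-0.0218,0],"turn": 0},
  {"fingers": 0,"xyz": [0.0092,-0.0218,0],"turn": 0},
  {"fingers": 0,"xyz": [0.0092,-0.0218,0],"turn": 0},
  {"fingers": 0,"xyz": [0.0092,-0.0218,0],"turn": 0},
  {"fingers": 0,"xyz": [0.0092,-0.0218,0],"turn": 0},
  {"fingers": 0,"xyz": [0.0092,-0.0218,0],"turn": 0},
  {"fingers": 0,"xyz": [0.0092,-0.0218,0],"turn": 0},
  {"fingers": 0,"xyz": [0.0092,-0.0218,0],"turn": 0},
  {"fingers": 0,"xyz": [0.0092,-0.0218,0],"turn": 0},
  {"fingers": 0,"xyz": [0.0092,-0.0218,0],"turn": 0},
  {"fingers": 0,"xyz": [0.0092,-0.0218,0],"turn": 0},
  {"fingers": 0,"xyz": [0.0092,-0.0218,0],"turn": 0},
  {"fingers": 0,"xyz": [0,0,0.03],"turn": 0},
  {"fingers": 0,"xyz": [0,0,0.03],"turn": 0},
  {"fingers": 0,"xyz": [0,0,0.03],"turn": 0},
  {"fingers": 0,"xyz": [0,0,0.025],"turn": 0},
])

```text
time: 3.48
ee_pos: [511.3, 53.6, 114.4]
eef_rot: [0.0, 0.999, -0.035, -0.001]
wrist_force: [0.5, -0.7, -0.8]
width: -0.2
grasp_force: 0.0
```

Run:
```python
from h import *
st()
a=read_camera('side')['img'];b=read_camera('wrist')['img']
a=cv2.resize(a[170:290,250:400],(800,640))[:600];cv2.imwrite('pics/s1.png',a)
cv2.imwrite('pics/w1.png',b)
```

```text
t 3.48 rack [-40.2 143.2] z 114.4 toolx deg -4.1 tilt [-0.001 -0.    -1.   ] w -0.2 F [ 0.5 -0.7 -0.8]
```

View pics/w1.png

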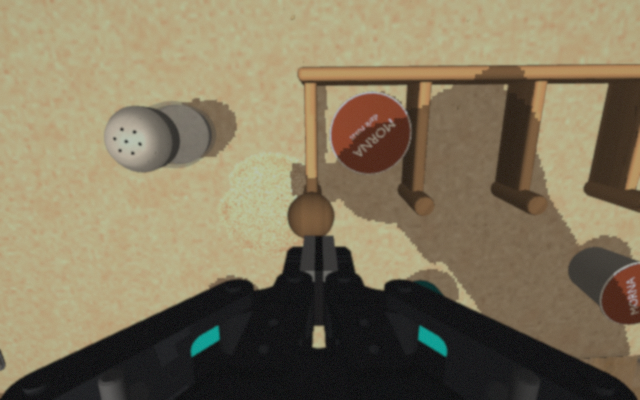

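The wrist view shows the rack lined up with the tool: knob at (311,215), post b top at (424,205), post c top at (535,204), and the shut tips right above the knob. I'll check these pixels against the fit.

Run:
```python
from h import *
c=read_camera('wrist')
for u,v,z in((311,215,66),(424,205,50),(535,204,50),(370,133,43)):print(rk(onz(c,u,v,z)))
```

```text
[-40.4 147.4]
[-39.   75.5]
[-38.3   4.5]
[  5.8 110.8]
```

Call:
drive_tool([
  {"fingers": 0,"xyz": [0,0,0.01],"turn": 0},
  {"fingers": 0,"xyz": [0,0,0.01],"turn": 0},
  {"fingers": 0,"xyz": [0,0,0.005],"turn": 0},
  {"fingers": 0,"xyz": [0,0,0],"turn": 0},
])

```text
time: 3.97
ee_pos: [511.7, 53.5, 90.8]
eef_rot: [0.0, 0.999, -0.036, -0.0]
wrist_force: [-0.4, -0.5, -0.1]
width: 0.0
grasp_force: 0.0
```

Call:
drive_tool([
  {"fingers": 0,"xyz": [0,-0.002,0.004],"turn": 0},
  {"fingers": 0,"xyz": [0,0,0.004],"turn": 0},
  {"fingers": 0,"xyz": [0,0,0.002],"turn": 0},
  {"fingers": 0,"xyz": [0,0,0.001],"turn": 0},
  {"fingers": 0,"xyz": [0,0,0],"turn": 0},
])

```text
time: 4.38
ee_pos: [512.0, 55.7, 80.2]
eef_rot: [0.0, 0.999, -0.036, -0.0]
wrist_force: [0.4, 0.2, 0.7]
width: -0.2
grasp_force: 0.0
```

Call:
drive_tool([
  {"fingers": 0,"xyz": [0,0,0.001],"turn": 0},
  {"fingers": 0,"xyz": [0,0,0.001],"turn": 0},
  {"fingers": 0,"xyz": [0,0,0],"turn": 0},
])

```text
time: 4.63
ee_pos: [512.3, 55.7, 79.6]
eef_rot: [0.0, 0.999, -0.036, 0.0]
wrist_force: [-5.1, -0.8, 16.2]
width: 0.4
grasp_force: 8.2
```

The knob is touched (16 N). On to post b.

Call:
drive_tool([
  {"fingers": 0,"xyz": [0,0,-0.022],"turn": 0},
  {"fingers": 0,"xyz": [0,0.018,0],"turn": 0},
  {"fingers": 0,"xyz": [0,0.018,0],"turn": 0},
  {"fingers": 0,"xyz": [0,0.018,0],"turn": 0},
  {"fingers": 0,"xyz": [0,0.018,0],"turn": 0},
  {"fingers": 0,"xyz": [0,0,0.015],"turn": 0},
  {"fingers": 0,"xyz": [0,0,0.015],"turn": 0},
  {"fingers": 0,"xyz": [0,0,0.015],"turn": 0},
  {"fingers": 0,"xyz": [0,0,0.003],"turn": 0},
  {"fingers": 0,"xyz": [0,0,0.001],"turn": 0},
  {"fingers": 0,"xyz": [0,0,0.001],"turn": 0},
  {"fingers": 0,"xyz": [0,0,0],"turn": 0},
  {"fingers": 0,"xyz": [0,0,0],"turn": 0},
])

```text
time: 5.72
ee_pos: [507.5, -16.1, 51.0]
eef_rot: [-0.0, 0.999, -0.036, 0.001]
wrist_force: [0.8, 0.2, 0.4]
width: 0.1
grasp_force: 0.0
```

Call:
drive_tool([
  {"fingers": 0,"xyz": [0,0,0.001],"turn": 0},
  {"fingers": 0,"xyz": [0,0,0.001],"turn": 0},
  {"fingers": 0,"xyz": [0,0,0.001],"turn": 0},
  {"fingers": 0,"xyz": [0,0,0],"turn": 0},
])

```text
time: 6.05
ee_pos: [507.6, -16.1, 49.9]
eef_rot: [0.0, 0.999, -0.036, 0.001]
wrist_force: [-9.7, -0.0, 33.8]
width: 0.0
grasp_force: 16.7
```

Post b is touched. Next is post c.

Call:
drive_tool([
  {"fingers": 0,"xyz": [0,0,-0.02],"turn": 0},
  {"fingers": 0,"xyz": [0,0.018,0],"turn": 0},
  {"fingers": 0,"xyz": [0,0.018,0],"turn": 0},
  {"fingers": 0,"xyz": [0,0.018,0],"turn": 0},
  {"fingers": 0,"xyz": [0,0.018,0],"turn": 0},
  {"fingers": 0,"xyz": [0,0,0.008],"turn": 0},
  {"fingers": 0,"xyz": [0,0,0.008],"turn": 0},
  {"fingers": 0,"xyz": [0,0,0.001],"turn": 0},
  {"fingers": 0,"xyz": [0,0,0.001],"turn": 0},
  {"fingers": 0,"xyz": [0,0,0.001],"turn": 0},
  {"fingers": 0,"xyz": [0,0,0.0005],"turn": 0},
  {"fingers": 0,"xyz": [0,0,0],"turn": 0},
])

```text
time: 7.05
ee_pos: [502.1, -88.5, 49.9]
eef_rot: [0.001, 0.999, -0.036, 0.0]
wrist_force: [-11.0, -5.1, 35.7]
width: 0.5
grasp_force: 18.3
```

Post c is touched. Next is post d.

Call:
drive_tool([
  {"fingers": 0,"xyz": [0,0,-0.02],"turn": 0},
  {"fingers": 0,"xyz": [0,0.018,0],"turn": 0},
  {"fingers": 0,"xyz": [0,0.018,0],"turn": 0},
  {"fingers": 0,"xyz": [0,0.018,0],"turn": 0},
  {"fingers": 0,"xyz": [0,0.018,0],"turn": 0},
  {"fingers": 0,"xyz": [0,0,0.008],"turn": 0},
  {"fingers": 0,"xyz": [0,0,0.008],"turn": 0},
  {"fingers": 0,"xyz": [0,0,0.001],"turn": 0},
  {"fingers": 0,"xyz": [0,0,0.001],"turn": 0},
  {"fingers": 0,"xyz": [0,0,0.001],"turn": 0},
  {"fingers": 0,"xyz": [0,0,0.0005],"turn": 0},
  {"fingers": 0,"xyz": [0,0,0],"turn": 0},
])

```text
time: 8.05
ee_pos: [496.9, -159.2, 49.9]
eef_rot: [0.001, 0.999, -0.035, 0.0]
wrist_force: [-10.0, -3.2, 33.1]
width: -0.2
grasp_force: 16.4
```

All four are touched, so three gaps are counted. I'll back off above the pod, open the fingers and look.

Call:
drive_tool([
  {"fingers": 0,"xyz": [0,0,-0.025],"turn": 0},
  {"fingers": 0,"xyz": [0,0,-0.025],"turn": 0},
  {"fingers": 1,"xyz": [0,0,-0.025],"turn": 0},
  {"fingers": 1,"xyz": [-0.022,0.005,-0.025],"turn": 0},
  {"fingers": 1,"xyz": [-0.022,0.005,0],"turn": 0},
  {"fingers": 1,"xyz": [-0.022,0.005,0],"turn": 0},
  {"fingers": 1,"xyz": [0,0,0],"turn": 0},
  {"fingers": 1,"xyz": [0,0,0],"turn": 0},
  {"fingers": 1,"xyz": [0,0,0],"turn": 0},
])

```text
time: 8.8
ee_pos: [430.6, -168.9, 148.0]
eef_rot: [-0.0, 0.999, -0.035, 0.0]
wrist_force: [-0.4, 0.3, -0.3]
width: 83.1
grasp_force: 0.0
```

Run:
```python
from h import *
st()
c=read_camera('wrist');cv2.imwrite('pics/w2.png',c['img'])
for ce,s in blobs(c['img'],(0,150,50),(9,255,255),300):print(ce.round(1),s[2:],rk(onz(c,*ce,43)))
```

```text
t 8.8 rack [-105.1  -84.4] z 148.0 toolx deg -4.0 tilt [ 0.  0. -1.] w 83.1 F [-0.4  0.3 -0.3]
[32.6 36.2] [  68   75 3442] [  5.1 110.3]
[346.2  32. ] [  69   68 3307] [   8.2 -102.3]
[316.7 195.8] [  60   59 2298] [-106.3  -82.4]
```

View pics/w2.png

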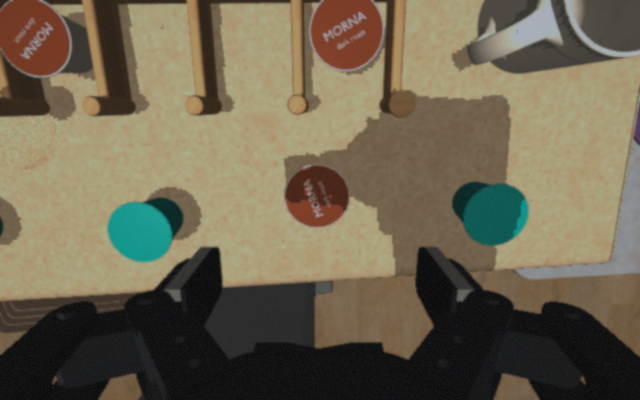

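The pod's lid is at (317,196), centred between the open fingers. Tops of posts c and d are at (196,104) and (298,104), so the middle of the third gap is at column 247.

Run:
```python
from h import *
c=read_camera('wrist')
for u,v in((92,104),(196,104),(298,104)):print(rk(onz(c,u,v,50)))
```

```text
[-38.9  73.1]
[-38.7   1.1]
[-38.5 -69.5]
```

Call:
drive_tool(increments="[{\"fingers\": 1, \"xyz\": [0, -0.001, 0.03], \"turn\": 0}, {\"fingers\": 1, \"xyz\": [0, 0, 0.03], \"turn\": 0}, {\"fingers\": 1, \"xyz\": [0, 0, 0.03], \"turn\": 0}, {\"fingers\": 1, \"xyz\": [0, 0, 0.025], \"turn\": 0}, {\"fingers\": 1, \"xyz\": [0, 0, 0.015], \"turn\": 0}, {\"fingers\": 0.65, \"xyz\": [0, 0, 0.002], \"turn\": 0}, {\"fingers\": 0.65, \"xyz\": [0, 0, 0], \"turn\": 0}, {\"fingers\": 0.65, \"xyz\": [0, 0, 0], \"turn\": 0}, {\"fingers\": 0.65, \"xyz\": [0, 0, 0], \"turn\": 0}], \"grip_force\": 20}")

```text
drive_tool: Invalid argument: increments='[{"fingers": 1, "xyz": [0, -0.001, 0.03], "turn": 0}, {"fingers": 1, "xyz": [0, 0, 0.03], "turn": 0}, {"fingers": 1, "xyz": [0, 0, 0.03], "turn": 0}, {"fingers": 1, "xyz": [0, 0, 0.025], "turn": 0}, ...(464 chars total, truncated) is not valid JSON
```

The middle of the gap is at rack y = −34 and the pod at −82, so it needs 48 mm sideways.

Call:
drive_tool([
  {"fingers": 1,"xyz": [0,-0.001,0.03],"turn": 0},
  {"fingers": 1,"xyz": [0,0,0.03],"turn": 0},
  {"fingers": 1,"xyz": [0,0,0.03],"turn": 0},
  {"fingers": 1,"xyz": [0,0,0.025],"turn": 0},
  {"fingers": 1,"xyz": [0,0,0.015],"turn": 0},
  {"fingers": 0.65,"xyz": [0,0,0.002],"turn": 0},
  {"fingers": 0.65,"xyz": [0,0,0],"turn": 0},
  {"fingers": 0.65,"xyz": [0,0,0],"turn": 0},
  {"fingers": 0.65,"xyz": [0,0,0],"turn": 0},
], grip_force=20)

```text
time: 9.65
ee_pos: [431.0, -169.1, 17.3]
eef_rot: [0.0, 0.999, -0.036, 0.001]
wrist_force: [-0.0, -0.4, 1.0]
width: 55.6
grasp_force: 0.0
```

Call:
drive_tool([
  {"fingers": 0.65,"xyz": [0,-0.002,0],"turn": 0},
  {"fingers": 0.65,"xyz": [0,-0.003,0],"turn": 0},
  {"fingers": 0.65,"xyz": [0,-0.004,0],"turn": 0},
  {"fingers": 0.65,"xyz": [0,-0.004,0],"turn": 0},
  {"fingers": 0.65,"xyz": [0,-0.004,0],"turn": 0},
  {"fingers": 0.65,"xyz": [0,-0.004,0],"turn": 0},
  {"fingers": 0.65,"xyz": [0,-0.004,0],"turn": 0},
  {"fingers": 0.65,"xyz": [0,-0.004,0],"turn": 0},
  {"fingers": 0.65,"xyz": [0,-0.004,0],"turn": 0},
  {"fingers": 0.65,"xyz": [0,-0.004,0],"turn": 0},
  {"fingers": 0.65,"xyz": [0,-0.004,0],"turn": 0},
  {"fingers": 0.65,"xyz": [0,-0.003,0],"turn": 0},
  {"fingers": 0.65,"xyz": [0,-0.002,0],"turn": 0},
  {"fingers": 0.65,"xyz": [0,-0.002,0],"turn": 0},
  {"fingers": 0.65,"xyz": [0,0,0],"turn": 0},
  {"fingers": 1,"xyz": [0,0,0],"turn": 0},
  {"fingers": 1,"xyz": [0,0,0],"turn": 0},
  {"fingers": 1,"xyz": [0,0,-0.03],"turn": 0},
  {"fingers": 1,"xyz": [0,0,-0.04],"turn": 0},
  {"fingers": 1,"xyz": [0,0,-0.04],"turn": 0},
])

```text
time: 11.32
ee_pos: [432.1, -120.9, 127.0]
eef_rot: [-0.001, 0.999, -0.036, -0.001]
wrist_force: [0.8, -1.4, -0.4]
width: 85.5
grasp_force: 0.0
```

Run:
```python
from h import *
st()
for n in('wrist','top'):
  c=read_camera(n);cv2.imwrite(f'pics/{n}3.png',c['img'])
  for ce,s in blobs(c['img'],(0,150,50),(9,255,255),100):print(n,ce.round(1),s[2:],rk(onz(c,*ce,43)))
```

```text
t 11.32 rack [-106.9  -36.5] z 127.0 toolx deg -4.1 tilt [-0.003  0.001 -1.   ] w 85.5 F [ 0.8 -1.4 -0.4]
wrist [81.3 31.3] [  78   68 3653] [  2.1 110.7]
wrist [426.4  28.2] [  77   61 3192] [   4.  -102.2]
wrist [321.6 201.3] [  66   64 2769] [-106.9  -38. ]
top [295.2 185.4] [ 22  21 332] [  6.  108.4]
top [389.8 192.7] [ 21  20 329] [  10.6 -105. ]
```

View pics/wrist3.png

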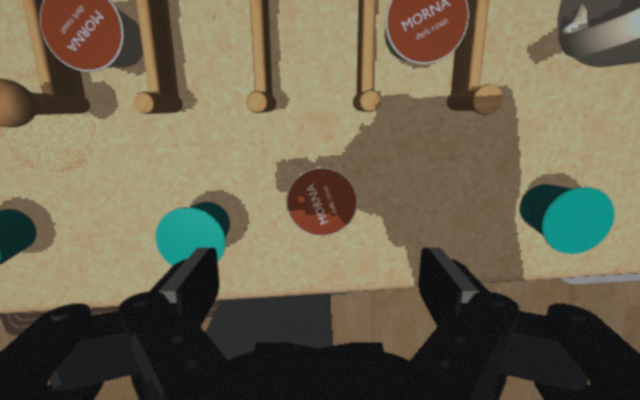

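The pod is upright at (322,201), 2–3 mm right of the gap's middle line. The gap's posts are at (258,101) and (369,101). I'll go behind the pod with the fingers 18 mm apart as a cradle.

Call:
drive_tool([
  {"fingers": 0.21,"xyz": [-0.016,-0.0015,0],"turn": 0},
  {"fingers": 0.21,"xyz": [-0.016,0,0],"turn": 0},
  {"fingers": 0.21,"xyz": [-0.016,0,0],"turn": 0},
  {"fingers": 0.21,"xyz": [-0.004,0,0],"turn": 0},
  {"fingers": 0.21,"xyz": [0,0,0.03],"turn": 0},
  {"fingers": 0.21,"xyz": [0,0,0.03],"turn": 0},
  {"fingers": 0.21,"xyz": [0,0,0.03],"turn": 0},
  {"fingers": 0.21,"xyz": [0,0,0.012],"turn": 0},
  {"fingers": 0.21,"xyz": [0,0,0],"turn": 0},
  {"fingers": 0.21,"xyz": [0,0,0],"turn": 0},
])

```text
time: 12.25
ee_pos: [381.5, -115.9, 23.9]
eef_rot: [-0.0, 0.999, -0.035, -0.001]
wrist_force: [0.4, 0.2, -0.0]
width: 17.6
grasp_force: 0.0
```

Run:
```python
from h import *
st()
c=read_camera('wrist');cv2.imwrite('pics/w4.png',c['img'])
for ce,s in blobs(c['img'],(0,150,50),(9,255,255),300):print(ce.round(1),s[2:],rk(onz(c,*ce,43)))
```

```text
t 12.25 rack [-157.7  -35. ] z 23.9 toolx deg -4.1 tilt [-0.002  0.    -1.   ] w 17.6 F [ 0.4  0.2 -0. ]
[328.  142.7] [  131   131 11873] [-106.2  -37.7]
```

View pics/w4.png

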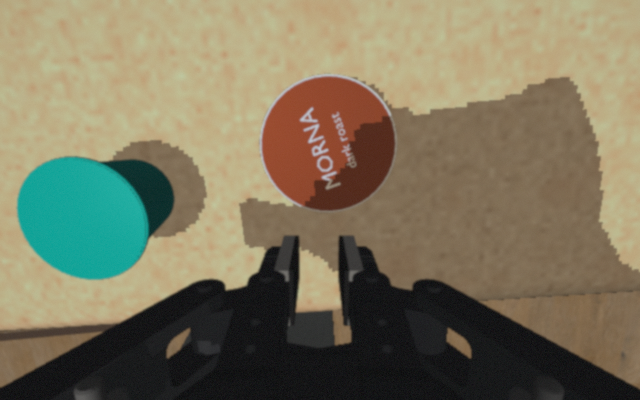

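The fingertips, near (290,250) and (347,250), stand behind the pod at (328,143), which is 2.7 mm right of centre, so the cradle will centre it. I'll push up to the gap's mouth and check.

Call:
drive_tool([
  {"fingers": 0.21,"xyz": [0.006,0,0],"turn": 0},
  {"fingers": 0.21,"xyz": [0.004,0,0],"turn": 0},
  {"fingers": 0.21,"xyz": [0.003,0,0],"turn": 0},
  {"fingers": 0.21,"xyz": [0.003,0,0],"turn": 0},
  {"fingers": 0.21,"xyz": [0.003,0,0],"turn": 0},
  {"fingers": 0.21,"xyz": [0.003,0,0],"turn": 0},
  {"fingers": 0.21,"xyz": [0.003,0,0],"turn": 0},
  {"fingers": 0.21,"xyz": [0.003,0,0],"turn": 0},
  {"fingers": 0.21,"xyz": [0.003,0,0],"turn": 0},
  {"fingers": 0.21,"xyz": [0.003,0,0],"turn": 0},
  {"fingers": 0.21,"xyz": [0.003,0,0],"turn": 0},
  {"fingers": 0.21,"xyz": [0.003,0,0],"turn": 0},
  {"fingers": 0.21,"xyz": [0.003,0,0],"turn": 0},
  {"fingers": 0.21,"xyz": [0.003,0,0],"turn": 0},
  {"fingers": 0.21,"xyz": [0.003,0,0],"turn": 0},
  {"fingers": 0.21,"xyz": [0.003,0,0],"turn": 0},
  {"fingers": 0.21,"xyz": [0,0,0],"turn": 0},
])

```text
time: 13.72
ee_pos: [434.2, -119.7, 24.4]
eef_rot: [-0.0, 0.999, -0.036, 0.0]
wrist_force: [0.5, 1.7, 0.9]
width: 17.9
grasp_force: 0.0
```

Run:
```python
from h import *
st()
c=read_camera('wrist');cv2.imwrite('pics/w5.png',c['img'])
for ce,s in blobs(c['img'],(0,150,50),(9,255,255),300):print(ce.round(1),s[2:],rk(onz(c,*ce,43)))
```

```text
t 13.72 rack [-104.9  -35.1] z 24.4 toolx deg -4.1 tilt [ 0.001 -0.    -1.   ] w 17.9 F [0.5 1.7 0.9]
[520.9  10.8] [ 108   28 2117] [  -9.9 -101.8]
[318.9 188. ] [  125   122 10461] [-70.5 -34.6]
```

View pics/w5.png

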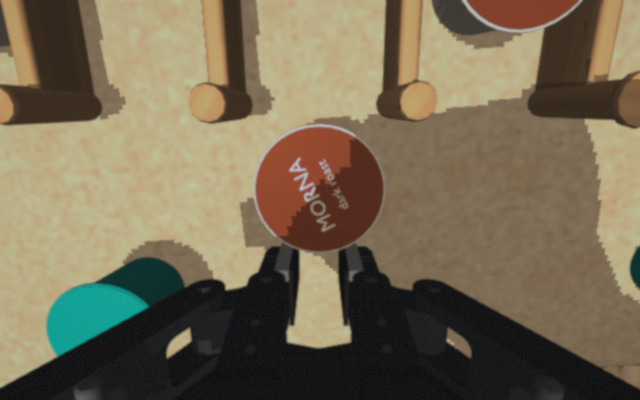

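The pod is centred in the cradle at (319,188). The posts of the gap are at (209,102) and (417,101).

Run:
```python
from h import *
c=read_camera('wrist')
for u,v in((209,102),(417,101)):print(rk(onz(c,u,v,50)))
```

```text
[-39.7   2.2]
[-39.4 -67.4]
```

The pod is 2 mm right of the gap's middle, so I'll ease it left while pushing in.

Call:
drive_tool([
  {"fingers": 0.21,"xyz": [0.003,-0.0003,0],"turn": 0},
  {"fingers": 0.21,"xyz": [0.003,-0.0003,0],"turn": 0},
  {"fingers": 0.21,"xyz": [0.003,-0.0003,0],"turn": 0},
  {"fingers": 0.21,"xyz": [0.003,-0.0003,0],"turn": 0},
  {"fingers": 0.21,"xyz": [0.003,-0.0003,0],"turn": 0},
  {"fingers": 0.21,"xyz": [0.003,-0.0003,0],"turn": 0},
  {"fingers": 0.21,"xyz": [0.003,0,0],"turn": 0},
  {"fingers": 0.21,"xyz": [0.003,0,0],"turn": 0},
  {"fingers": 0.21,"xyz": [0.003,0,0],"turn": 0},
  {"fingers": 0.21,"xyz": [0.003,0,0],"turn": 0},
  {"fingers": 0.21,"xyz": [0.003,0,0],"turn": 0},
  {"fingers": 0.21,"xyz": [0.003,0,0],"turn": 0},
  {"fingers": 0.21,"xyz": [0,0,0],"turn": 0},
])

```text
time: 14.9
ee_pos: [470.3, -120.5, 24.4]
eef_rot: [-0.0, 0.999, -0.036, 0.0]
wrist_force: [0.8, 0.4, -0.6]
width: 18.2
grasp_force: 0.0
```

Run:
```python
from h import *
st()
c=read_camera('wrist');cv2.imwrite('pics/w6.png',c['img'])
for ce,s in blobs(c['img'],(0,150,50),(9,255,255),300):print(ce.round(1),s[2:],rk(onz(c,*ce,43)))
```

```text
t 14.9 rack [-68.9 -33.4] z 24.4 toolx deg -4.1 tilt [ 0.001 -0.    -1.   ] w 18.2 F [ 0.8  0.4 -0.6]
[518.8  63.7] [  140   135 13575] [   9.6 -101.9]
[318.9 188.2] [  125   122 10466] [-34.6 -32.8]
```

View pics/w6.png

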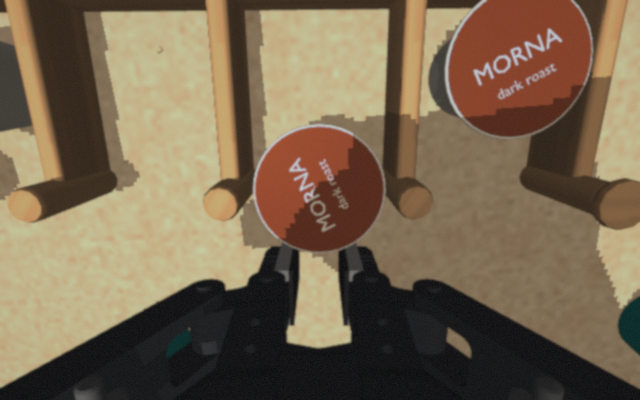

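The pod is midway between the posts at (221,202) and (411,201), with clearance on both sides for pod and fingers. I'll push on towards the back.

Call:
drive_tool([
  {"fingers": 0.21,"xyz": [0.003,0,0],"turn": 0},
  {"fingers": 0.21,"xyz": [0.003,0,0],"turn": 0},
  {"fingers": 0.21,"xyz": [0.003,0,0],"turn": 0},
  {"fingers": 0.21,"xyz": [0.003,0,0],"turn": 0},
  {"fingers": 0.21,"xyz": [0.003,0,0],"turn": 0},
  {"fingers": 0.21,"xyz": [0.003,0,0],"turn": 0},
  {"fingers": 0.21,"xyz": [0.003,0,0],"turn": 0},
  {"fingers": 0.21,"xyz": [0.003,0,0],"turn": 0},
  {"fingers": 0.21,"xyz": [0.003,0,0],"turn": 0},
  {"fingers": 0.21,"xyz": [0.003,0,0],"turn": 0},
  {"fingers": 0.21,"xyz": [0.003,0,0],"turn": 0},
  {"fingers": 0.21,"xyz": [0.003,0,0],"turn": 0},
  {"fingers": 0.21,"xyz": [0.003,0,0],"turn": 0},
  {"fingers": 0.21,"xyz": [0,0,0],"turn": 0},
  {"fingers": 0.21,"xyz": [0,0,0],"turn": 0},
])

```text
time: 16.2
ee_pos: [508.5, -123.2, 24.3]
eef_rot: [0.0, 0.999, -0.036, 0.0]
wrist_force: [-1.2, -0.2, 0.1]
width: 17.9
grasp_force: 0.0
```

Call:
drive_tool([
  {"fingers": 0.21,"xyz": [0.001,0,0],"turn": 0},
  {"fingers": 0.21,"xyz": [0.001,0,0],"turn": 0},
  {"fingers": 0.21,"xyz": [0.001,0,0],"turn": 0},
  {"fingers": 0.21,"xyz": [0.001,0,0],"turn": 0},
  {"fingers": 0.21,"xyz": [0,0,0],"turn": 0},
])

```text
time: 16.62
ee_pos: [512.6, -123.5, 24.3]
eef_rot: [0.0, 0.999, -0.036, 0.0]
wrist_force: [0.1, -0.1, 0.2]
width: 18.1
grasp_force: 0.1
```

Run:
```python
from h import *
st()
c=read_camera('wrist')
for ce,s in blobs(c['img'],(0,150,50),(9,255,255),300):print(ce.round(1),s[2:],rk(onz(c,*ce,43)))
```

```text
t 16.62 rack [-26.5 -33.5] z 24.3 toolx deg -4.1 tilt [ 0. -0. -1.] w 18.1 F [ 0.1 -0.1  0.2]
[502.1 180.7] [  127   123 10567] [  10.7 -102.1]
[318.8 188.3] [  125   121 10458] [  7.8 -32.9]
[  3.  208.3] [  9  56 339] [-0.2 88.8]
```

No contact yet, with about 2–3 mm to go. I'll step on until the force rises.

Call:
drive_tool([
  {"fingers": 0.21,"xyz": [0.001,0,0],"turn": 0},
  {"fingers": 0.21,"xyz": [0.001,0,0],"turn": 0},
  {"fingers": 0.21,"xyz": [0.001,0,0],"turn": 0},
  {"fingers": 0.21,"xyz": [0,0,0],"turn": 0},
])

```text
time: 17.0
ee_pos: [515.6, -123.8, 24.3]
eef_rot: [0.0, 0.999, -0.036, 0.0]
wrist_force: [0.4, -0.8, 0.5]
width: 18.3
grasp_force: 0.1
```

Call:
drive_tool([
  {"fingers": 0.21,"xyz": [0.001,0,0],"turn": 0},
  {"fingers": 0.21,"xyz": [0.0005,0,0],"turn": 0},
  {"fingers": 0.21,"xyz": [0,0,0],"turn": 0},
])

```text
time: 17.25
ee_pos: [517.0, -123.8, 24.3]
eef_rot: [0.0, 0.999, -0.036, 0.0]
wrist_force: [-0.6, 0.0, 0.2]
width: 18.0
grasp_force: 0.1
```

Call:
drive_tool([
  {"fingers": 0.21,"xyz": [0.0007,0,0],"turn": 0},
  {"fingers": 0.21,"xyz": [0.0005,0,0],"turn": 0},
  {"fingers": 0.21,"xyz": [0,0,0],"turn": 0},
])

```text
time: 17.5
ee_pos: [518.1, -123.9, 24.3]
eef_rot: [0.0, 0.999, -0.036, 0.0]
wrist_force: [-0.4, 0.2, -0.4]
width: 17.9
grasp_force: 0.1
```

Call:
drive_tool([
  {"fingers": 0.21,"xyz": [0.0005,0,0],"turn": 0},
  {"fingers": 0.21,"xyz": [0.0005,0,0],"turn": 0},
  {"fingers": 0.21,"xyz": [0,0,0],"turn": 0},
])

```text
time: 17.75
ee_pos: [518.6, -124.0, 24.2]
eef_rot: [0.0, 0.999, -0.036, -0.0]
wrist_force: [-2.3, 0.2, 0.6]
width: 17.9
grasp_force: 0.8
```

Call:
drive_tool([
  {"fingers": 0.21,"xyz": [0.0005,0,0],"turn": 0},
  {"fingers": 0.21,"xyz": [0,0,0],"turn": 0},
])

```text
time: 17.92
ee_pos: [518.8, -124.0, 24.1]
eef_rot: [0.0, 0.999, -0.036, -0.001]
wrist_force: [-4.0, 0.5, 0.9]
width: 18.0
grasp_force: 1.5
```

The force is rising steadily while the position has stopped, so the pod is home. I'll back straight out, rise clear and check.

Call:
drive_tool([
  {"fingers": 0.21,"xyz": [-0.002,0,0],"turn": 0},
  {"fingers": 0.21,"xyz": [-0.005,0,0],"turn": 0},
  {"fingers": 0.21,"xyz": [-0.01,0,0],"turn": 0},
  {"fingers": 0.21,"xyz": [-0.015,0,0],"turn": 0},
  {"fingers": 0.21,"xyz": [-0.015,0,0],"turn": 0},
  {"fingers": 0.21,"xyz": [-0.015,0,0],"turn": 0},
  {"fingers": 0.21,"xyz": [-0.015,0,0],"turn": 0},
  {"fingers": 0.21,"xyz": [0,0,-0.03],"turn": 0},
  {"fingers": 0.21,"xyz": [0,0,-0.03],"turn": 0},
  {"fingers": 0.21,"xyz": [0,0,-0.03],"turn": 0},
  {"fingers": 0.21,"xyz": [0,0,-0.03],"turn": 0},
  {"fingers": 0.21,"xyz": [0,0,0],"turn": 0},
])

```text
time: 18.92
ee_pos: [445.1, -118.9, 149.3]
eef_rot: [0.001, 0.999, -0.036, 0.004]
wrist_force: [0.9, 0.3, 1.0]
width: 18.0
grasp_force: 0.0
```

Run:
```python
from h import *
st()
c=read_camera('wrist')
for ce,s in blobs(c['img'],(0,150,50),(9,255,255),300):print(ce.round(1),s[2:],rk(onz(c,*ce,43)))
cv2.imwrite('pics/w7.png',c['img'])
```

```text
t 18.92 rack [-94.1 -33.5] z 149.3 toolx deg -4.1 tilt [ 0.008 -0.002 -1.   ] w 18.0 F [0.9 0.3 1. ]
[318.3  45. ] [  68   74 3332] [ 12.3 -32.9]
[418.6  49. ] [  68   73 3278] [   9.7 -102.2]
[110.7  55.8] [  69   73 3294] [  5.2 110.8]
```

View pics/w7.png

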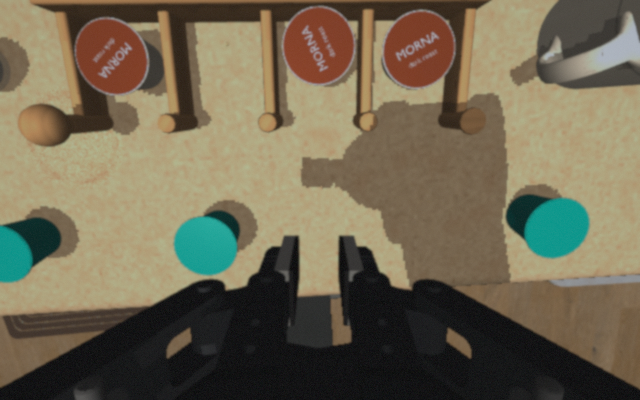

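The pod stands upright in the third gap at (318,45), against the back wall. The neighbours haven't moved, and the gripper is clear.

```bash
python3 -c "
from bench import *
print(hand_in())"
```

```text
the job is handed in; nothing more can be done
None
```

I touched the ball knob and the next three posts in order, then slid the pod upright into the third gap until it was home against the rack's back, and handed the job in at about 19 s; the other pods, the mug and the shaker were never touched.

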